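Take the cover off a car media unit

TASK

Flip open the two sprung clips on the left and right edges of the media unit's cover, slide the cover forward (towards the unit's black front panel) until it is out from under the lip at the back, and only then lift it off. Keep it level, set it down gently, flat and the right way up, inside the shallow grey tray, let go, and leave the clips open and the things lying around where they are.

Things in the scene. Friction and masses are not known exactly. Their poses are not given: they have to be found in the camera images.
- unit: Car media unit: a steel chassis 160 (x) x 178 (y) x 50 mm high, fixed. Origin: centre of its underside, on the table. -x is its black front panel (out to x = -98 mm, 47 mm high), +y its left, z up. The cover lies on its top edge at z = 50 mm. At the rear a steel lip overhangs the cover over the full width: x = 60 to 88 mm, underside at z = 57, top at z = 61 mm.
- cover_grip (a point): Middle of the finned heat sink of the loose aluminium cover, where to grasp it: on the cover's centre line, 30 mm above the plate's underside, 26 mm above its top face, 14 mm below the heat sink's top (z = 80 mm on the unit). The heat sink is solid, 70 (x) x 40 (y) mm and stands 40 mm above the plate. Axes are the unit's while mounted.
- cover: The loose cover, origin at the centre of its plate's underside, z up: plate 150 (x) x 178 (y) x 4 mm, 0.3 to 0.6 kg. Mounted, its rear edge (75 mm behind the origin) is tucked 12 to 15 mm under the lip with 3 mm of play in height; it must go forward (unit -x) by more than that before it can rise. Once the clips are open only friction holds it.
- clip_left (a joint): Hinge angle (rad) of the clip on the unit's left (+y) edge: 0 = closed (upright, hooked over the cover's edge), 1.75 = fully open (lying outward, just below level). Sprung over-centre: it snaps closed below 0.6 and open above 0.6, and stays there. The hinge runs along the unit's x, at x = 0, y = +95, z = 25 mm.
- clip_right (a joint): The same for the clip on the unit's right side, hinge at y = -95 mm; it too swings outward (towards -y) to open.
- clip_left_tab (a point): Point on the left clip's steel tab, 55 mm from its hinge. The tab is 24 wide (x) x 4 mm thick; closed, it stands upright to z = 97 mm, ending in an 8 mm bead. Its hook reaches 12 mm inward over the cover between two 8 mm high ribs; hook top z = 60 mm. Push the tab outward from inside with about 3 N; 60 mm are clear between heat sink and hook.
- clip_right_tab (a point): The same point on the right clip.
- tray: Shallow open grey plastic tray, fixed, 206 (x) x 236 (y) x 13 mm high, walls and floor 3 mm thick. Origin: centre of its underside, at table height. The cover fits inside with about 25 mm to spare each way when parallel.
- screwdriver: Bystander: screwdriver, 190 mm, lying on the table.
- socket: Bystander: steel socket standing upright, 28 mm across, 32 mm high.
- tape: Bystander: roll of grey tape lying flat, 64 mm across, 19 mm high.
- spray: Bystander: spray can standing upright, 52 mm across, 150 mm high.
- bracket: Bystander: steel mounting bracket, an angle 150 mm long, 45 mm high.
- model_car: Bystander: small red model car, 120 mm long, 42 mm high.
Things that resemble listed ones, but are neither listed nor needed, are in the scene too. Leave any pink or yellow look-alike of the cover alone.

How it is judged:
By the outcome, as a careful person would: the job done as asked, in the order asked, and still so for the second after the job is handed in, with the robot touching nothing.
It also fails if it takes over 64 s, if anything falls off the work surface, if the arm or the gripper's body presses on something with over 40 N, if the wrist force passes 120 N, or if a joint passes its speed limit or range.

ROBOT

A 7-joint arm with a two-finger parallel gripper is mounted at the origin on the work surface. World frame = base frame: x ahead of the robot, y to its left, z up, the work surface at z = 0. Lengths are in mm, angles in rad, forces in N, time in s.
With the tool pointing down it reaches from about 400 to 925 mm from the base axis. Payload 5.6 kg.
Tool frame: the origin (TCP) lies on the centre line of the jaws, within the pads' length; the fingertips stand 11 mm ahead of it and the grasp point (between the pads) lies 8 mm behind it; z points along the fingers, y is the line along which they close (so a half turn about z gives the same grasp; the last joint's range is limited). The gripper opens to 85 mm and grips with 20 to 120 N. Pads are 22 mm wide; open, the fingers measure 114 mm over their backs; the gripper's body (76 mm by 85 mm) begins 54 mm behind the grasp point. The pads swing forward as they close: fully open they stand 13 mm farther back than shut.
Start: joints at [1.239, 0.468, -0.012, 1.603, 0.006, 1.071, -0.056], TCP at [185.08, -623.1, 242.29] pointing down, gripper open.
Joint ranges: [-2.53, 2.53], [-0.31, 2.02], [-1.57, 1.55], [0.28, 2.44], [-1.29, 4.43], [0.15, 1.84], [-2.92, 2.92]. Speed limits (rad/s): [2.57, 2.57, 3.14, 3.14, 3.14, 3.14, 3.14].

INTERFACE

Orientations are given as [roll, pitch, yaw] about the fixed x, y, z axes, in that order (R = Rz(yaw) Ry(pitch) Rx(roll)).
In Python, from bench import r gives the robot as it stands.
- The arm moves only by the shell command python3 -m jog 'ROWS' [FORCE]. ROWS is JSON, a list of rows, each an object of numbers: "tx", "ty", "tz": the shift along the tool's x, y, z in cm; "wx", "wy", "wz": the turn, a rotation vector about the tool's x, y, z in rad; "jaw": the finger opening in cm, from 0 to 8.54. In form: [{"tx": .., "ty": .., "tz": .., "wx": .., "wy": .., "wz": .., "jaw": ..}, ...]. A call has 1 to 5 rows; each row shifts and turns the commanded pose from where the row before left it, along the tool's axes as they then stand; what a row does not reach is not made up. A row lasts 1/10 s, in which the tool goes at most 50 mm and 8.59 degrees, less where a joint would pass 70% of its speed; a pose out of reach is approached as far as the arm can. A call is refused whole if a number of a shift passes 5 or a number of a turn 0.15, either way. A call with a gripper value outside its range is refused whole. The fingers move at their own pace and stop on an object; FORCE is the grip in N (left out, the last holds). Time passes only in rows, so rows that do not move let the fingers close. It gives the time, the measured TCP pose, the force, the opening and the grip force at its end, in the units of the state.
- r.state(): the state, without advancing time (a new reading comes with each control period).
- r.snapshot(name): name is "side" or "top" or "wrist"; returns a dict with "frame" (480x640x3 uint8, red, green, blue), "fx", "fy", "cx", "cy" (pixels), "rvec" (rotation vector, rad) and "tvec" (3), from world to camera coordinates, as OpenCV has them. Camera axes: x right, y down, z forward; pixel columns grow to the right and rows downward; lengths in mm; the calibration is good to about 2 mm. A picture is of the moment at which its call begins. There is no depth.
- r.finish_job(): hands the job in; it is judged then, once.
Trained networks look in the newest picture that a camera, given by its name, has taken for a name from the list of things; names that differ only in an ending like _2 or _b are one class to them, and where a whole thing is asked for, a point or a joint stands for the part that bears it (a point fixed in the world has none). Each returns a list of dicts, best first, with "p" (0 to 1); they miss things now and then, are a little off and sometimes report something else, mostly with a low value. They report only what shows in the picture. A call takes as long as a camera call. They do not tell look-alikes from the thing itself.
- r.find_in(camera, target): "at" ([x, y, z] in mm, in world coordinates, good to about 4 mm: the middle of the surface that is visible of it).
- r.trace(camera, target): "pixels" (480x640 bool, what is visible of it).
The state is a dict: "time": time; "qpos": joint angles; "joint_velocities": joint speeds; "tau": joint torques, N m; "eef_pos": TCP position; "tcp_rot": TCP orientation; "contact_force": force on the tool from outside, world axes, zero at the start; "torque": the same for the moment, N m; "finger_gap": finger opening in mm; "gripper_force": force on a finger pad.
Only numpy, scipy, OpenCV 4.12 (cv2) and the standard library are available. Lean on these libraries where they do the work, as an engineer would, in place of code of your own. Each camera call takes 0.05 s, during which the arm holds its last target. There are 200 camera calls.

## Working session

There is one attempt and no reset: what is moved stays moved. The work goes in short steps, Python scripts to look and compute and a shell command to move; the robot and the scene stay as the last step left them, time stands still between calls to the robot, and variables do not carry over. Pictures are saved under pics/ and viewed, at most 10 in all, crops included, and the job is handed in when it is done.

```bash
mkdir -p pics; cat > h.py <<'E'
import numpy as np, cv2
from bench import r
def snap(c,fn=None):
    s=r.snapshot(c)
    if fn: cv2.imwrite('pics/'+fn,cv2.cvtColor(s['frame'],cv2.COLOR_RGB2BGR))
    return s
def ray(s,u,v,z):
    R=cv2.Rodrigues(np.array(s['rvec'],float))[0]; t=np.array(s['tvec'],float).ravel()
    d=R.T@np.array([(u-s['cx'])/s['fx'],(v-s['cy'])/s['fy'],1]); o=-R.T@t
    return o+d*(z-o[2])/d[2]
def proj(s,P):
    return cv2.projectPoints(np.array(P,float).reshape(-1,3),np.array(s['rvec'],float),np.array(s['tvec'],float),np.array([[s['fx'],0,s['cx']],[0,s['fy'],s['cy']],[0,0,1]],float),None)[0].reshape(-1,2)
E
python3 - <<'E'
from h import *
for c in ('top','side'):
    s=snap(c,c+'0.png')
    print(c,np.round(ray(s,320,240,0)),s['fx'])
    for t in ['unit','cover','cover_grip','clip_left_tab','clip_right_tab','tray','screwdriver','socket','tape','spray','bracket','model_car']:
        print(t,[(np.round(d['at']).tolist(),round(d['p'],2)) for d in r.find_in(c,t)][:4])
print(r.state())
E
```

```text
top [515.   6.   0.] 603.2401568553099
unit [([563.0, -190.0, 61.0], 0.7)]
cover [([302.0, 237.0, -1.0], 0.96), ([531.0, -198.0, 53.0], 0.68), ([257.0, -268.0, 4.0], 0.58), ([519.0, -106.0, 89.0], 0.57)]
cover_grip [([526.0, -194.0, 53.0], 0.94), ([259.0, -269.0, 3.0], 0.91), ([306.0, 240.0, 8.0], 0.61)]
clip_left_tab [([530.0, -195.0, 50.0], 0.51), ([517.0, -102.0, 96.0], 0.49), ([556.0, -281.0, 66.0], 0.33)]
clip_right_tab [([560.0, -283.0, 66.0], 0.58)]
tray [([569.0, 238.0, 2.0], 0.6)]
screwdriver [([467.0, -525.0, 23.0], 0.89)]
socket []
tape [([388.0, -43.0, 22.0], 0.7)]
spray [([761.0, -185.0, 147.0], 0.95)]
bracket [([759.0, 154.0, 1.0], 0.61)]
model_car [([534.0, 529.0, 27.0], 0.75), ([758.0, -183.0, 150.0], 0.22)]
side [526. -53.   0.] 598.2130886103546
unit [([514.0, -130.0, 46.0], 0.93)]
cover [([257.0, -258.0, 9.0], 0.91), ([518.0, -175.0, 55.0], 0.8), ([304.0, 249.0, 1.0], 0.57)]
cover_grip [([257.0, -256.0, 4.0], 0.85), ([299.0, 251.0, 5.0], 0.79), ([518.0, -177.0, 59.0], 0.66)]
clip_left_tab [([512.0, -100.0, 65.0], 0.74)]
clip_right_tab [([559.0, -285.0, 76.0], 0.52)
[... 336 characters left out ...]
e': 1.3, 'qpos': array([ 1.23901086,  0.46748514, -0.01162666,  1.60267271,  0.00601182,
        1.07143799, -0.05630226]), 'joint_velocities': array([-0.00075578, -0.00097782, -0.00124305, -0.00082335, -0.00096419,
        0.00055296,  0.00025737]), 'tau': array([-3.21929556e-04, -5.32225049e+01,  2.09922442e-02, -2.51630598e+01,
        1.14418697e-02,  1.16464209e-03, -1.29126661e-05]), 'eef_pos': array([ 185.08694557, -623.10120503,  242.31134359]), 'tcp_rot': array([3.14155905e+00, 3.65963979e-05, 2.88741169e-01]), 'contact_force': array([0.5132751 , 0.30849419, 0.26734333]), 'torque': array([ 0.00131345, -0.02967145, -0.02081973]), 'gripper_force': 0.0, 'finger_gap': 85.15704128639926}
```

View pics/top0.png

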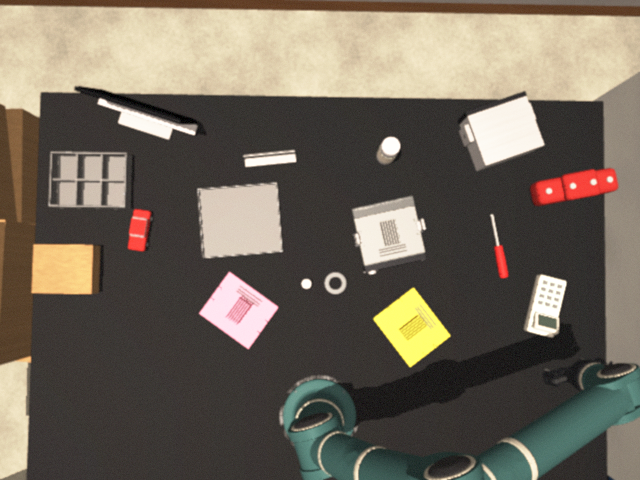

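View pics/side0.png

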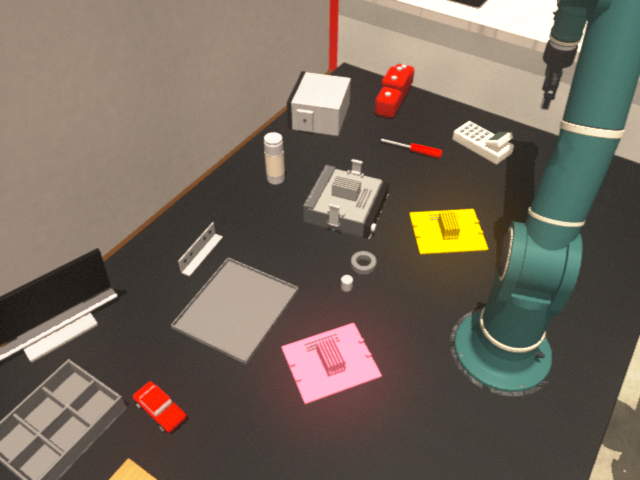

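```bash
cat > ov.py <<'E'
from h import *
def W(p,P): # pose (x,y,yaw) local->world
    c,s_=np.cos(p[2]),np.sin(p[2]); P=np.array(P,float).reshape(-1,3)
    return np.c_[p[0]+c*P[:,0]-s_*P[:,1],p[1]+s_*P[:,0]+c*P[:,1],P[:,2]]
def rect(x0,x1,y0,y1,z): return [(x0,y0,z),(x1,y0,z),(x1,y1,z),(x0,y1,z)]
def draw(im,s,p,rs,k,o,col):
    for q in rs:
        u=(proj(s,W(p,q))-o)*k
        cv2.polylines(im,[np.round(u).astype(int)],True,col,1)
E
python3 - <<'E'
from ov import *
pu=(536,-193,0.228)
tiles=[]
for c in ('top','side'):
    s=snap(c)
    for t in ('unit','tray'):
        m=r.trace(c,t)
        if m:
            k=m[0]['pixels'].astype(np.uint8); cs,_=cv2.findContours(k,0,2); cc=max(cs,key=cv2.contourArea).reshape(-1,2)
            z=0 if t=='unit' else 13
            q=cv2.boxPoints(cv2.minAreaRect(np.array([ray(s,u,v,z)[:2] for u,v in cc],np.float32)))
            print(c,t,len(m),np.round(q).tolist(),np.round(q.mean(0)),k.sum())
    im=cv2.cvtColor(s['frame'],cv2.COLOR_RGB2BGR)
    o=proj(s,[pu[0],pu[1],50])[0].astype(int)-[50,37]
    z=cv2.resize(im[o[1]:o[1]+75,o[0]:o[0]+100],None,fx=4,fy=4,interpolation=cv2.INTER_CUBIC)
    z2=z.copy()
    draw(z2,s,pu,[rect(-80,80,-89,89,50),rect(60,88,-89,89,61),rect(-35,35,-20,20,94-0)],4,o,(0,255,0))
    draw(z2,s,pu,[rect(-12,12,93,97,97),rect(-12,12,-97,-93,97),rect(-98,-98,-89,89,47)],4,o,(0,0,255))
    tiles.append(np.hstack([z,z2]))
cv2.imwrite('pics/u1.png',np.vstack(tiles))
E
```

```text
top unit 1 [[577.0, -92.0], [621.0, -277.0], [652.0, -269.0], [608.0, -84.0]] [ 615. -181.] 1373
top tray 3 [[455.0, 354.0], [478.0, 114.0], [684.0, 133.0], [661.0, 374.0]] [570. 244.] 5585
side unit 1 [[416.0, -131.0], [481.0, -375.0], [686.0, -320.0], [621.0, -76.0]] [ 551. -225.] 2211
side tray 1 [[448.0, 358.0], [471.0, 115.0], [685.0, 135.0], [663.0, 378.0]] [567. 246.] 7464
```

View pics/u1.png

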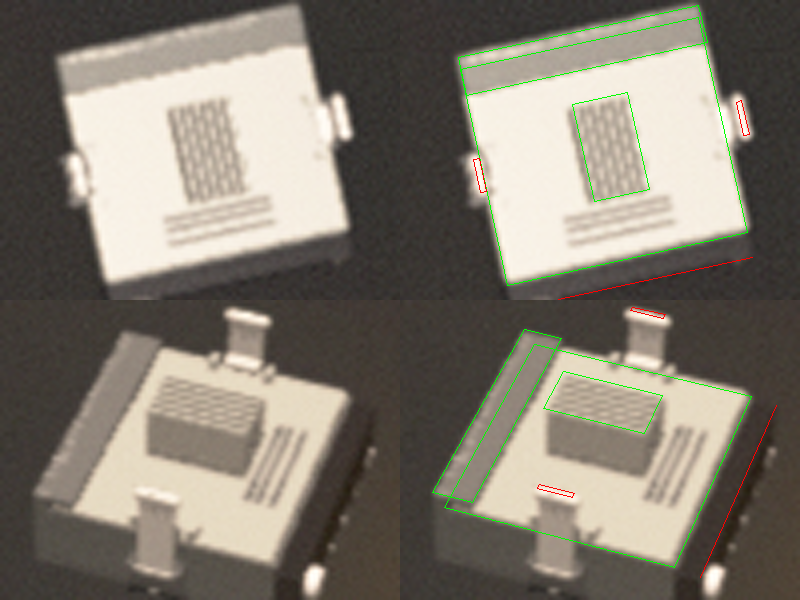

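```bash
python3 -m jog '[{"wz":0.061,"jaw":0},{"tx":3.5,"ty":-2.3,"jaw":0},{"tx":3.5,"ty":-2.3,"jaw":0},{"tx":3.5,"ty":-2.3,"jaw":0},{"tx":3.5,"ty":-2.3,"jaw":0}]' 30; python3 -m jog '[{"tx":3.5,"ty":-2.3},{"tx":3.5,"ty":-2.3},{"tx":3.5,"ty":-2.3},{"tx":3.5,"ty":-2.3},{"tx":3.5,"ty":-2.3}]'
```

```text
invalid input at $[0]: expected keys tx, ty, tz, wx, wy, wz, jaw
invalid input at $[0]: expected keys tx, ty, tz, wx, wy, wz, jaw
```

```bash
python3 -m jog '[{"tx":0,"ty":0,"tz":0,"wx":0,"wy":0,"wz":0.061,"jaw":0},{"tx":3.5,"ty":-2.3,"tz":0,"wx":0,"wy":0,"wz":0,"jaw":0},{"tx":3.5,"ty":-2.3,"tz":0,"wx":0,"wy":0,"wz":0,"jaw":0},{"tx":3.5,"ty":-2.3,"tz":0,"wx":0,"wy":0,"wz":0,"jaw":0},{"tx":3.5,"ty":-2.3,"tz":0,"wx":0,"wy":0,"wz":0,"jaw":0}]' 30; python3 -m jog '[{"tx":3.5,"ty":-2.3,"tz":0,"wx":0,"wy":0,"wz":0,"jaw":0},{"tx":3.5,"ty":-2.3,"tz":0,"wx":0,"wy":0,"wz":0,"jaw":0},{"tx":3.5,"ty":-2.3,"tz":0,"wx":0,"wy":0,"wz":0,"jaw":0},{"tx":3.5,"ty":-2.3,"tz":0,"wx":0,"wy":0,"wz":0,"jaw":0},{"tx":3.5,"ty":-2.3,"tz":0,"wx":0,"wy":0,"wz":0,"jaw":0}]'
```

```text
time: 2.1
eef_pos: [301.7, -500.7, 242.4]
tcp_rot: [3.141, -0.0, 0.227]
contact_force: [1.4, -0.3, 0.9]
finger_gap: 12.2
gripper_force: 0.0
time: 2.6
eef_pos: [446.2, -349.0, 242.6]
tcp_rot: [3.141, -0.0, 0.228]
contact_force: [0.2, -0.8, -0.1]
finger_gap: 0.1
gripper_force: 0.0
```

```bash
python3 -m jog '[{"tx":3.1,"ty":-2,"tz":0,"wx":0,"wy":0,"wz":0,"jaw":0},{"tx":3.1,"ty":-2,"tz":0,"wx":0,"wy":0,"wz":0,"jaw":0},{"tx":3.1,"ty":-2,"tz":0,"wx":0,"wy":0,"wz":0,"jaw":0},{"tx":3,"ty":-1.9,"tz":0,"wx":0,"wy":0,"wz":0,"jaw":0},{"tx":0,"ty":0,"tz":0,"wx":0,"wy":0,"wz":0,"jaw":0}]'
python3 - <<'E'
from ov import *
p=(536,-193,0.228)
s=snap('wrist'); im=cv2.cvtColor(s['frame'],cv2.COLOR_RGB2BGR)
draw(im,s,p,[rect(60,88,-89,89,61),rect(-80,60,-89,89,54),rect(-35,35,-20,20,94)],1,[0,0],(0,255,0))
draw(im,s,p,[rect(-12,12,93,97,97),rect(-12,12,-97,-93,97)],1,[0,0],(0,0,255))
cv2.imwrite('pics/w1.png',im); print(r.state()['eef_pos'])
E
```

```text
time: 3.1
eef_pos: [550.9, -239.8, 242.4]
tcp_rot: [-3.139, -0.003, 0.236]
contact_force: [-0.1, 0.0, -0.4]
finger_gap: 0.1
gripper_force: 0.0
[ 548.91318402 -242.68505292  242.19462437]
```

View pics/w1.png

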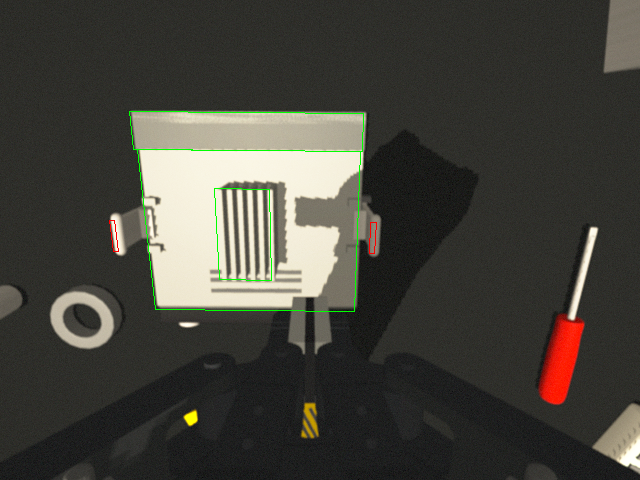

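```bash
python3 -m jog '[{"tx":0,"ty":0,"tz":4.5,"wx":0,"wy":0,"wz":0,"jaw":0},{"tx":0,"ty":0,"tz":4.5,"wx":0,"wy":0,"wz":0,"jaw":0},{"tx":0,"ty":0,"tz":4,"wx":0,"wy":0,"wz":0,"jaw":0},{"tx":0,"ty":0,"tz":2.8,"wx":0,"wy":0,"wz":0,"jaw":0},{"tx":0,"ty":0,"tz":0,"wx":0,"wy":0,"wz":0,"jaw":0}]'
```

```text
time: 3.65
eef_pos: [543.4, -245.9, 80.2]
tcp_rot: [-3.137, 0.007, 0.226]
contact_force: [0.1, 0.3, 0.1]
finger_gap: -0.2
gripper_force: 0.0
```

```bash
python3 -m jog '[{"tx":0,"ty":1.4,"tz":0,"wx":0,"wy":0,"wz":0,"jaw":0},{"tx":0,"ty":1.2,"tz":0,"wx":0,"wy":0,"wz":0,"jaw":0},{"tx":0,"ty":1.2,"tz":0,"wx":0,"wy":0,"wz":0,"jaw":0}]';python3 -m jog '[{"tx":0,"ty":1.2,"tz":0,"wx":0,"wy":0,"wz":0,"jaw":0},{"tx":0,"ty":1.2,"tz":0,"wx":0,"wy":0,"wz":0,"jaw":0}]';python3 -m jog '[{"tx":0,"ty":1.2,"tz":0,"wx":0,"wy":0,"wz":0,"jaw":0},{"tx":0,"ty":1.2,"tz":0,"wx":0,"wy":0,"wz":0,"jaw":0}]'
```

```text
time: 3.95
eef_pos: [556.8, -284.5, 86.2]
tcp_rot: [3.14, -0.002, 0.227]
contact_force: [0.7, 2.4, -1.3]
finger_gap: 0.0
gripper_force: 1.0
time: 4.15
eef_pos: [561.6, -307.6, 85.0]
tcp_rot: [3.141, -0.001, 0.227]
contact_force: [0.3, 0.4, -0.2]
finger_gap: 0.1
gripper_force: 0.2
time: 4.35
eef_pos: [567.0, -331.2, 84.7]
tcp_rot: [3.14, -0.001, 0.227]
contact_force: [0.5, 0.5, -0.6]
finger_gap: 0.0
gripper_force: 0.0
```

```bash
python3 -m jog '[{"tx":0,"ty":0,"tz":-4.5,"wx":0,"wy":0,"wz":0,"jaw":0},{"tx":0,"ty":-2,"tz":-3.5,"wx":0,"wy":0,"wz":0,"jaw":0},{"tx":0,"ty":-4.5,"tz":0,"wx":0,"wy":0,"wz":0,"jaw":0},{"tx":0,"ty":-4.5,"tz":0,"wx":0,"wy":0,"wz":0,"jaw":0},{"tx":0,"ty":-4.5,"tz":0,"wx":0,"wy":0,"wz":0,"jaw":0}]'; python3 -m jog '[{"tx":0,"ty":-4,"tz":0,"wx":0,"wy":0,"wz":0,"jaw":0},{"tx":0,"ty":0,"tz":0,"wx":0,"wy":0,"wz":0,"jaw":0},{"tx":0,"ty":0,"tz":0,"wx":0,"wy":0,"wz":0,"jaw":0}]'
python3 - <<'E'
from ov import *
p=(536,-193,.228);e=r.state()['eef_pos'];d=e-[536,-193,0];c,q=np.cos(.228),np.sin(.228)
print('unit',c*d[0]+q*d[1],-q*d[0]+c*d[1],e[2])
E
```

```text
time: 4.85
eef_pos: [531.7, -177.9, 165.0]
tcp_rot: [3.141, -0.001, 0.227]
contact_force: [1.3, 0.8, -0.5]
finger_gap: 0.1
gripper_force: 0.0
time: 5.15
eef_pos: [523.3, -139.4, 164.9]
tcp_rot: [3.141, -0.001, 0.229]
contact_force: [0.3, -1.3, 1.1]
finger_gap: -0.1
gripper_force: 0.0
unit -0.2745819681301267 55.12057860021651 164.87876721868474
```

Descend to z≈84 and push left.

```bash
python3 -m jog '[{"tx":0,"ty":0,"tz":4,"wx":0,"wy":0,"wz":0,"jaw":0},{"tx":0,"ty":0,"tz":3,"wx":0,"wy":0,"wz":0,"jaw":0},{"tx":0,"ty":0,"tz":1.1,"wx":0,"wy":0,"wz":0,"jaw":0},{"tx":0,"ty":0,"tz":0,"wx":0,"wy":0,"wz":0,"jaw":0},{"tx":0,"ty":-1.3,"tz":0,"wx":0,"wy":0,"wz":0,"jaw":0}]';python3 -m jog '[{"tx":0,"ty":-1.3,"tz":0,"wx":0,"wy":0,"wz":0,"jaw":0},{"tx":0,"ty":-1.2,"tz":0,"wx":0,"wy":0,"wz":0,"jaw":0},{"tx":0,"ty":-1.2,"tz":0,"wx":0,"wy":0,"wz":0,"jaw":0}]';python3 -m jog '[{"tx":0,"ty":-1.2,"tz":0,"wx":0,"wy":0,"wz":0,"jaw":0},{"tx":0,"ty":-1.2,"tz":0,"wx":0,"wy":0,"wz":0,"jaw":0},{"tx":0,"ty":-1.2,"tz":0,"wx":0,"wy":0,"wz":0,"jaw":0}]'; python3 -m jog '[{"tx":0,"ty":0,"tz":-4.5,"wx":0,"wy":0,"wz":0,"jaw":0},{"tx":0,"ty":2,"tz":-4.5,"wx":0,"wy":0,"wz":0,"jaw":8.5},{"tx":0,"ty":4.2,"tz":0,"wx":0,"wy":0,"wz":0,"jaw":8.5},{"tx":0,"ty":4,"tz":-2,"wx":0,"wy":0,"wz":0,"jaw":8.5},{"tx":0,"ty":3.7,"tz":-2,"wx":0,"wy":0,"wz":0,"jaw":8.5}]'
python3 - <<'E'
from ov import *
tiles=[];pu=(536,-193,.228)
for c in ('top','side'):
    s=snap(c); im=cv2.cvtColor(s['frame'],cv2.COLOR_RGB2BGR)
    o=proj(s,[pu[0],pu[1],50])[0].astype(int)-[60,50]
    tiles.append(cv2.resize(im[o[1]:o[1]+100,o[0]:o[0]+120],None,fx=3,fy=3,interpolation=cv2.INTER_CUBIC))
s=snap('wrist'); im=cv2.cvtColor(s['frame'],cv2.COLOR_RGB2BGR)
draw(im,s,pu,[rect(60,88,-89,89,61),rect(-80,60,-89,89,54),rect(-35,35,-20,20,94)],1,[0,0],(0,255,0))
a=np.hstack(tiles); w=cv2.resize(im[:300],(720,338))
cv2.imwrite('pics/u2.png',np.vstack([a[:260],w]))
E
```

```text
time: 5.65
eef_pos: [520.7, -129.1, 84.0]
tcp_rot: [3.14, -0.001, 0.224]
contact_force: [-0.0, -0.0, 0.1]
finger_gap: -0.1
gripper_force: 0.0
time: 5.95
eef_pos: [511.5, -89.6, 84.1]
tcp_rot: [3.141, -0.001, 0.228]
contact_force: [0.2, -2.3, -0.9]
finger_gap: 0.2
gripper_force: 0.8
time: 6.25
eef_pos: [502.9, -54.1, 83.4]
tcp_rot: [-3.141, -0.0, 0.228]
contact_force: [0.5, -0.0, 0.7]
finger_gap: 0.1
gripper_force: 0.0
time: 6.75
eef_pos: [534.5, -191.8, 213.9]
tcp_rot: [-3.141, 0.001, 0.228]
contact_force: [1.0, 0.7, 0.4]
finger_gap: 57.5
gripper_force: 0.0
```

View pics/u2.png

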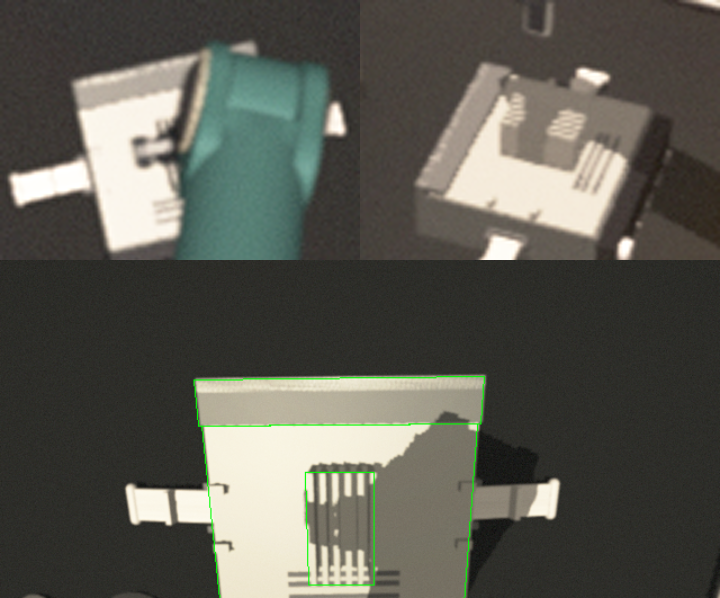

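```bash
python3 -m jog '[{"tx":0.1,"ty":0.1,"tz":4,"wx":0,"wy":0,"wz":0,"jaw":8.5},{"tx":0,"ty":0,"tz":4,"wx":0,"wy":0,"wz":0,"jaw":8.5},{"tx":0,"ty":0,"tz":3.2,"wx":0,"wy":0,"wz":0,"jaw":8.5},{"tx":0,"ty":0,"tz":2,"wx":0,"wy":0,"wz":0,"jaw":8.5},{"tx":0,"ty":0,"tz":1,"wx":0,"wy":0,"wz":0,"jaw":8.5}]';python3 -m jog '[{"tx":0,"ty":0,"tz":0,"wx":0,"wy":0,"wz":0,"jaw":5},{"tx":0,"ty":0,"tz":0,"wx":0,"wy":0,"wz":0,"jaw":4.4}]' 20;python3 -m jog '[{"tx":0,"ty":0,"tz":0,"wx":0,"wy":0,"wz":0,"jaw":4.4},{"tx":0,"ty":0,"tz":0,"wx":0,"wy":0,"wz":0,"jaw":3.6},{"tx":0,"ty":0,"tz":0,"wx":0,"wy":0,"wz":0,"jaw":3.6}]' 40
```

```text
time: 7.4
eef_pos: [534.0, -189.1, 68.6]
tcp_rot: [-3.138, 0.004, 0.23]
contact_force: [-0.2, -0.3, 0.5]
finger_gap: 84.9
gripper_force: 0.0
time: 7.6
eef_pos: [536.3, -191.1, 71.9]
tcp_rot: [3.141, -0.001, 0.229]
contact_force: [-0.5, -0.0, -0.1]
finger_gap: 58.6
gripper_force: 0.0
time: 7.9
eef_pos: [537.2, -192.7, 73.1]
tcp_rot: [3.139, -0.003, 0.227]
contact_force: [-0.5, -2.0, 6.8]
finger_gap: 39.5
gripper_force: 42.5
```

```bash
python3 -m jog '[{"tx":0,"ty":0,"tz":0,"wx":0,"wy":0,"wz":0,"jaw":3.4},{"tx":0,"ty":0,"tz":0,"wx":0,"wy":0,"wz":0,"jaw":3.4},{"tx":0,"ty":0,"tz":0,"wx":0,"wy":0,"wz":0,"jaw":3.4}]' 60
```

```text
time: 8.2
eef_pos: [537.1, -192.7, 73.1]
tcp_rot: [3.139, -0.003, 0.227]
contact_force: [0.2, -2.5, 7.1]
finger_gap: 39.2
gripper_force: 60.5
```

```bash
python3 -m jog '[{"tx":0,"ty":0,"tz":-0.1,"wx":0,"wy":0,"wz":0,"jaw":3.4},{"tx":0,"ty":0,"tz":0,"wx":0,"wy":0,"wz":0,"jaw":3.4}]' 60; python3 -m jog '[{"tx":-0.5,"ty":0,"tz":0,"wx":0,"wy":0,"wz":0,"jaw":3.4},{"tx":-0.5,"ty":0,"tz":0,"wx":0,"wy":0,"wz":0,"jaw":3.4},{"tx":0,"ty":0,"tz":0,"wx":0,"wy":0,"wz":0,"jaw":3.4}]' 60
```

```text
time: 8.4
eef_pos: [536.4, -192.2, 73.1]
tcp_rot: [3.14, -0.002, 0.228]
contact_force: [0.3, -0.5, 4.9]
finger_gap: 39.2
gripper_force: 61.4
time: 8.7
eef_pos: [526.7, -193.9, 73.1]
tcp_rot: [3.141, -0.002, 0.228]
contact_force: [2.9, 1.6, 5.0]
finger_gap: 39.3
gripper_force: 61.7
```

```bash
python3 -m jog '[{"tx":-0.6,"ty":0,"tz":0,"wx":0,"wy":0,"wz":0,"jaw":3.4},{"tx":-0.6,"ty":0,"tz":0,"wx":0,"wy":0,"wz":0,"jaw":3.4},{"tx":-0.6,"ty":0,"tz":0,"wx":0,"wy":0,"wz":0,"jaw":3.4},{"tx":0,"ty":0,"tz":0,"wx":0,"wy":0,"wz":0,"jaw":3.4}]' 60
python3 - <<'E'
from ov import *
p=(536,-193,.228)
s=snap('side'); im=cv2.cvtColor(s['frame'],cv2.COLOR_RGB2BGR)
o=proj(s,[p[0],p[1],50])[0].astype(int)-[60,50]
z=cv2.resize(im[o[1]:o[1]+100,o[0]:o[0]+120],None,fx=5,fy=5,interpolation=cv2.INTER_CUBIC)
draw(z,s,p,[rect(-75-28,75-28,-89,89,54)],5,o,(0,255,0))
cv2.imwrite('pics/u3.png',z)
E
```

```text
time: 9.1
eef_pos: [508.7, -198.2, 73.1]
tcp_rot: [3.141, -0.002, 0.228]
contact_force: [2.3, 0.8, 7.5]
finger_gap: 39.4
gripper_force: 61.8
```

View pics/u3.png

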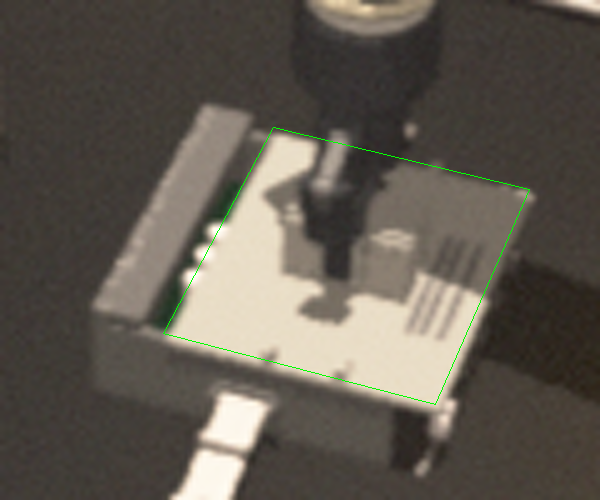

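```bash
python3 -m jog '[{"tx":0,"ty":0,"tz":-0.5,"wx":0,"wy":0,"wz":0,"jaw":3.4},{"tx":0,"ty":0,"tz":-1,"wx":0,"wy":0,"wz":0,"jaw":3.4},{"tx":0,"ty":0,"tz":-1.5,"wx":0,"wy":0,"wz":0,"jaw":3.4}]' 70;python3 -m jog '[{"tx":0,"ty":0,"tz":-2,"wx":0,"wy":0,"wz":0,"jaw":3.4},{"tx":0,"ty":0,"tz":-2,"wx":0,"wy":0,"wz":0,"jaw":3.4},{"tx":0,"ty":0,"tz":-2,"wx":0,"wy":0,"wz":0,"jaw":3.4},{"tx":0,"ty":0,"tz":-1,"wx":0,"wy":0,"wz":0,"jaw":3.4},{"tx":0,"ty":0,"tz":0,"wx":0,"wy":0,"wz":0,"jaw":3.4}]'
```

```text
time: 9.45
eef_pos: [506.2, -197.6, 101.4]
tcp_rot: [-3.139, 0.005, 0.227]
contact_force: [-0.5, 0.2, -3.8]
finger_gap: 38.9
gripper_force: 70.8
time: 9.95
eef_pos: [509.0, -198.4, 174.0]
tcp_rot: [3.14, -0.002, 0.227]
contact_force: [-0.2, -0.6, -5.7]
finger_gap: 39.3
gripper_force: 71.0
```

```bash
python3 -m jog '[{"tx":0,"ty":0,"tz":0,"wx":0,"wy":0,"wz":0.066,"jaw":3.4},{"tx":0,"ty":0,"tz":0,"wx":0,"wy":0,"wz":0.066,"jaw":3.4},{"tx":0.4,"ty":-1.5,"tz":0,"wx":0,"wy":0,"wz":0,"jaw":3.4},{"tx":0.7,"ty":-3,"tz":0,"wx":0,"wy":0,"wz":0,"jaw":3.4},{"tx":0.7,"ty":-3,"tz":0,"wx":0,"wy":0,"wz":0,"jaw":3.4}]';python3 -m jog '[{"tx":0.7,"ty":-3,"tz":0,"wx":0,"wy":0,"wz":0,"jaw":3.4},{"tx":0.7,"ty":-3,"tz":0,"wx":0,"wy":0,"wz":0,"jaw":3.4},{"tx":0.7,"ty":-3,"tz":0,"wx":0,"wy":0,"wz":0,"jaw":3.4},{"tx":0.7,"ty":-3,"tz":0,"wx":0,"wy":0,"wz":0,"jaw":3.4},{"tx":0.7,"ty":-3,"tz":0,"wx":0,"wy":0,"wz":0,"jaw":3.4}]';python3 -m jog '[{"tx":0.7,"ty":-3,"tz":0,"wx":0,"wy":0,"wz":0,"jaw":3.4},{"tx":0.7,"ty":-3,"tz":0,"wx":0,"wy":0,"wz":0,"jaw":3.4},{"tx":0.7,"ty":-3,"tz":0,"wx":0,"wy":0,"wz":0,"jaw":3.4},{"tx":0.7,"ty":-3,"tz":0,"wx":0,"wy":0,"wz":0,"jaw":3.4},{"tx":0.7,"ty":-3,"tz":0,"wx":0,"wy":0,"wz":0,"jaw":3.4}]';python3 -m jog '[{"tx":0.7,"ty":-2.5,"tz":0,"wx":0,"wy":0,"wz":0,"jaw":3.4},{"tx":0.4,"ty":-1.5,"tz":0,"wx":0,"wy":0,"wz":0,"jaw":3.4},{"tx":0,"ty":0,"tz":0,"wx":0,"wy":0,"wz":0,"jaw":3.4},{"tx":0,"ty":0,"tz":0,"wx":0,"wy":0,"wz":0,"jaw":3.4}]'
```

```text
time: 10.45
eef_pos: [518.2, -121.3, 171.0]
tcp_rot: [-3.141, 0.002, 0.094]
contact_force: [0.5, -0.6, -4.9]
finger_gap: 39.3
gripper_force: 71.1
time: 10.95
eef_pos: [538.7, 31.9, 171.0]
tcp_rot: [3.142, 0.003, 0.096]
contact_force: [0.5, -0.4, -4.5]
finger_gap: 39.1
gripper_force: 71.1
time: 11.45
eef_pos: [559.3, 184.4, 170.8]
tcp_rot: [3.141, 0.003, 0.096]
contact_force: [0.9, -0.2, -4.4]
finger_gap: 38.8
gripper_force: 71.1
time: 11.85
eef_pos: [566.9, 223.1, 171.3]
tcp_rot: [3.14, 0.002, 0.095]
contact_force: [0.0, -0.6, -4.3]
finger_gap: 39.1
gripper_force: 71.2
```

```bash
python3 -m jog '[{"tx":0.4,"ty":-2.2,"tz":0,"wx":0,"wy":0,"wz":0,"jaw":3.4},{"tx":0,"ty":0,"tz":2,"wx":0,"wy":0,"wz":0,"jaw":3.4},{"tx":0,"ty":0,"tz":2.5,"wx":0,"wy":0,"wz":0,"jaw":3.4},{"tx":0,"ty":0,"tz":2.5,"wx":0,"wy":0,"wz":0,"jaw":3.4},{"tx":0,"ty":0,"tz":2,"wx":0,"wy":0,"wz":0,"jaw":3.4}]';python3 -m jog '[{"tx":0,"ty":0,"tz":1.5,"wx":0,"wy":0,"wz":0,"jaw":3.4},{"tx":0,"ty":0,"tz":1,"wx":0,"wy":0,"wz":0,"jaw":3.4},{"tx":0,"ty":0,"tz":0,"wx":0,"wy":0,"wz":0,"jaw":3.4},{"tx":0,"ty":0,"tz":0,"wx":0,"wy":0,"wz":0,"jaw":3.4}]'
python3 - <<'E'
from ov import *
e=r.state()['eef_pos'];pt=(569,245,.0955);pc=(e[0],e[1],.0955)
t=[]
for c in('side','top'):
    s=snap(c); im=cv2.cvtColor(s['frame'],cv2.COLOR_RGB2BGR)
    o=proj(s,[*pt[:2],10])[0].astype(int)-[75,70]
    z=cv2.resize(im[o[1]:o[1]+140,o[0]:o[0]+150],None,fx=2.6,fy=2.6,interpolation=cv2.INTER_CUBIC)
    draw(z,s,pt,[rect(-103,103,-118,118,13)],2.6,o,(0,0,255))
    draw(z,s,pc,[rect(-75,75,-89,89,e[2]-19)],2.6,o,(0,255,0))
    t.append(z)
cv2.imwrite('pics/t1.png',np.hstack(t))
E
```

```text
time: 12.35
eef_pos: [569.0, 243.7, 80.6]
tcp_rot: [3.139, 0.002, 0.093]
contact_force: [-0.1, 0.2, -4.1]
finger_gap: 39.0
gripper_force: 71.6
time: 12.75
eef_pos: [569.8, 246.6, 57.8]
tcp_rot: [-3.141, -0.001, 0.095]
contact_force: [0.2, 0.6, -4.2]
finger_gap: 39.3
gripper_force: 71.4
```

View pics/t1.png

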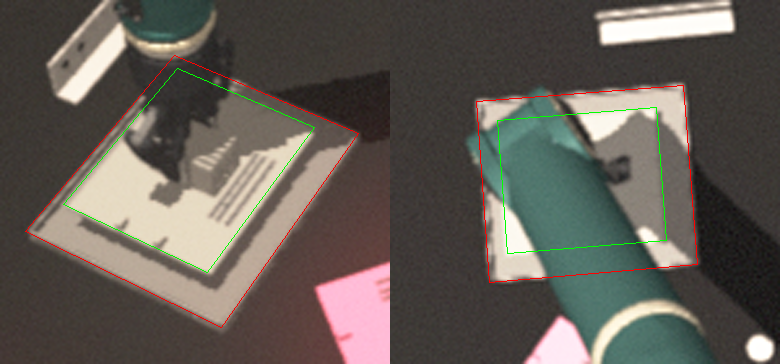

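```bash
python3 -m jog '[{"tx":0,"ty":0,"tz":1,"wx":0,"wy":0,"wz":0,"jaw":3.4},{"tx":0,"ty":0,"tz":0.9,"wx":0,"wy":0,"wz":0,"jaw":3.4},{"tx":0,"ty":0,"tz":0.5,"wx":0,"wy":0,"wz":0,"jaw":3.4},{"tx":0,"ty":0,"tz":0.2,"wx":0,"wy":0,"wz":0,"jaw":3.4},{"tx":0,"ty":0,"tz":0,"wx":0,"wy":0,"wz":0,"jaw":3.4}]';python3 -m jog '[{"tx":0,"ty":0,"tz":0.2,"wx":0,"wy":0,"wz":0,"jaw":3.4},{"tx":0,"ty":0,"tz":0.1,"wx":0,"wy":0,"wz":0,"jaw":3.4},{"tx":0,"ty":0,"tz":0,"wx":0,"wy":0,"wz":0,"jaw":3.4},{"tx":0,"ty":0,"tz":0,"wx":0,"wy":0,"wz":0,"jaw":3.4}]'
```

```text
time: 13.35
eef_pos: [568.9, 246.7, 30.6]
tcp_rot: [3.141, 0.001, 0.096]
contact_force: [-0.6, 0.3, -4.6]
finger_gap: 38.8
gripper_force: 71.4
time: 13.75
eef_pos: [569.3, 246.8, 28.4]
tcp_rot: [-3.142, -0.0, 0.096]
contact_force: [-0.3, 0.5, -4.0]
finger_gap: 39.1
gripper_force: 71.4
```

```bash
python3 -m jog '[{"tx":0,"ty":0,"tz":0.1,"wx":0,"wy":0,"wz":0,"jaw":3.4},{"tx":0,"ty":0,"tz":0.1,"wx":0,"wy":0,"wz":0,"jaw":3.4},{"tx":0,"ty":0,"tz":0,"wx":0,"wy":0,"wz":0,"jaw":3.4},{"tx":0,"ty":0,"tz":0,"wx":0,"wy":0,"wz":0,"jaw":3.4}]'; python3 -m jog '[{"tx":0,"ty":0,"tz":0.05,"wx":0,"wy":0,"wz":0,"jaw":3.4},{"tx":0,"ty":0,"tz":0.05,"wx":0,"wy":0,"wz":0,"jaw":3.4},{"tx":0,"ty":0,"tz":0,"wx":0,"wy":0,"wz":0,"jaw":3.4},{"tx":0,"ty":0,"tz":0,"wx":0,"wy":0,"wz":0,"jaw":3.4}]'
```

```text
time: 14.15
eef_pos: [569.3, 246.8, 26.4]
tcp_rot: [-3.142, -0.0, 0.096]
contact_force: [-1.2, -0.8, -1.1]
finger_gap: 39.2
gripper_force: 71.6
time: 14.55
eef_pos: [569.3, 246.8, 26.2]
tcp_rot: [3.141, -0.0, 0.096]
contact_force: [-3.2, -0.9, 5.0]
finger_gap: 38.9
gripper_force: 72.8
```

```bash
python3 -m jog '[{"tx":0,"ty":0,"tz":0,"wx":0,"wy":0,"wz":0,"jaw":4.2},{"tx":0,"ty":0,"tz":0,"wx":0,"wy":0,"wz":0,"jaw":5},{"tx":0,"ty":0,"tz":0,"wx":0,"wy":0,"wz":0,"jaw":7},{"tx":0,"ty":0,"tz":0,"wx":0,"wy":0,"wz":0,"jaw":7},{"tx":0,"ty":0,"tz":0,"wx":0,"wy":0,"wz":0,"jaw":7}]' 20;python3 -m jog '[{"tx":0,"ty":0,"tz":-1,"wx":0,"wy":0,"wz":0,"jaw":7},{"tx":0,"ty":0,"tz":-2,"wx":0,"wy":0,"wz":0,"jaw":7},{"tx":0,"ty":0,"tz":-4,"wx":0,"wy":0,"wz":0,"jaw":7},{"tx":0,"ty":0,"tz":-4.5,"wx":0,"wy":0,"wz":0,"jaw":7},{"tx":0,"ty":0,"tz":-4.5,"wx":0,"wy":0,"wz":0,"jaw":7}]';python3 -m jog '[{"tx":0,"ty":0,"tz":-4,"wx":0,"wy":0,"wz":0,"jaw":7},{"tx":-4,"ty":0,"tz":0,"wx":0,"wy":0,"wz":0,"jaw":7},{"tx":-4,"ty":0,"tz":0,"wx":0,"wy":0,"wz":0,"jaw":7},{"tx":0,"ty":0,"tz":0,"wx":0,"wy":0,"wz":0,"jaw":7},{"tx":0,"ty":0,"tz":0,"wx":0,"wy":0,"wz":0,"jaw":7}]'
python3 -c "
from h import *
snap('side','e.png')"
```

```text
time: 15.05
eef_pos: [569.3, 246.8, 25.2]
tcp_rot: [-3.142, -0.0, 0.096]
contact_force: [-0.2, 0.1, -0.1]
finger_gap: 70.1
gripper_force: 0.0
time: 15.55
eef_pos: [569.0, 246.7, 187.4]
tcp_rot: [-3.141, 0.0, 0.096]
contact_force: [0.4, 1.0, 0.9]
finger_gap: 70.3
gripper_force: 0.0
time: 16.05
eef_pos: [489.4, 239.2, 226.4]
tcp_rot: [-3.142, -0.002, 0.097]
contact_force: [0.9, -0.8, -0.3]
finger_gap: 69.9
gripper_force: 0.0
```

View pics/e.png

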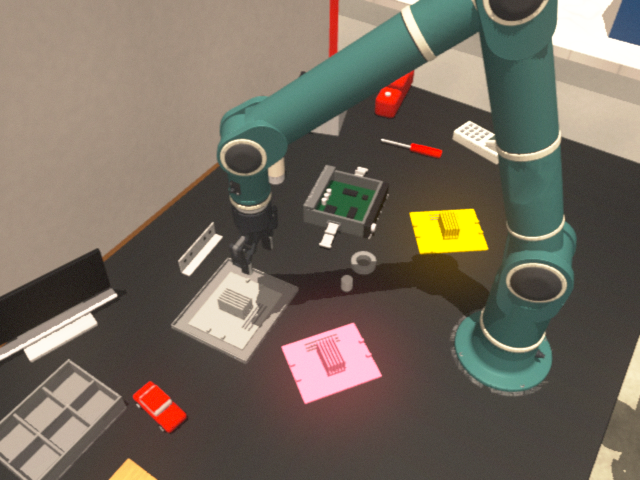

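The cover lies flat in the tray (235,305), both clips are open (330,235 and 360,173), and the bystanders haven't moved.

```bash
python3 -c "
from bench import r
print(r.finish_job())"
```

```text
the job is handed in; nothing more can be done
None
```

The job is handed in: both clips are open, and the cover was slid out from under the lip, lifted off and set down flat and the right way up in the tray, then released; the bystanders look undisturbed, and it took about 16 s.

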